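Find the rocking levelling-screw cap and press it home

ROBOT

A 6-joint arm with a two-finger parallel gripper is mounted at the origin on the work surface. World frame = base frame: x ahead of the robot, y to its left, z up, the work surface at z = 0. Lengths are in m, angles in degrees, forces in N, time in s.
With the tool pointing down it reaches from about 0.25 to 0.725 m from the base axis. Payload 4 kg.
Tool frame: the origin (TCP) lies midway between the tips of the shut fingers; the grasp point (between the pads) lies 19 mm behind it (tcp_to_grasp is the distance from the TCP to the grasp point, in m); z points along the fingers, y is the line along which they close (so a half turn about z gives the same grasp; the last joint's range is limited). The gripper opens to 85 mm and grips with 20 to 120 N. Pads are 22 mm wide; open, the fingers measure 114 mm over their backs; the gripper's body (76 mm by 85 mm) begins 54 mm behind the grasp point. The pads swing forward as they close: fully open they stand 13 mm farther back than shut.
Start: joints at [65.203, 13.785, 0.286, 76.501, 0, 90], TCP at [0.21, 0.454, 0.231] pointing down, gripper open.
Joint ranges: [-155.79, 155.79], [-60.16, 107.12], [-62.33, 73.08], [-114, 123.19], [-81.49, 82.49], [-180, 180]. Speed limits (degrees/s): [159.86, 159.86, 180, 180, 180, 180].

INTERFACE

Orientations are given as [roll, pitch, yaw] about the fixed x, y, z axes, in that order (R = Rz(yaw) Ry(pitch) Rx(roll)).
In Python, from rig import * gives the robot as it stands. The module is installed in compiled form; this text tells all that it offers.
- The arm moves only by the shell command python3 -m handwheel 'ROWS' [OPENING]. ROWS is JSON, a list of rows, each an object of numbers: "tx", "ty", "tz": the shift along the world's x, y, z each as a share of 25 cm, from -1 to 1; "rx", "ry", "rz": the turn, a rotation vector about the world's x, y, z each as a share of 180 degrees, from -1 to 1. In form: [{"tx": .., "ty": .., "tz": .., "rx": .., "ry": .., "rz": ..}, ...]. A call has 1 to 5 rows; each row shifts and turns the commanded pose from where the row before left it; what a row does not reach is not made up. A row lasts 1/12 s, in which the tool goes at most 41.7 mm and 7.16 degrees, less where a joint would pass 70% of its speed; a pose out of reach is approached as far as the arm can. A call with a number of a shift or a turn outside -1 to 1 is refused whole. A call with a gripper value outside its range is refused whole. OPENING is the closure, from 0 (fully open) to 1 (shut), set as the call begins (- or left out, the last holds). The fingers move at their own pace and stop on an object; the grip force is fixed at half the most. Time passes only in rows, so rows that do not move let the fingers close. It gives the time, the measured TCP pose, the force, the opening and the grip force at its end, in the units of the state.
- get_obs(): the state, without advancing time (a new reading comes with each control period).
- grab_frame(name): name is "scene" or "top"; returns a dict with "frame" (384x512x3 uint8, red, green, blue), "range_z" (384x512 float32, m along the optical axis (not along the pixel's ray), 0 where there is no reading), "fx", "fy", "cx", "cy" (pixels), "extrinsics" (4x4, takes a point from world to camera coordinates). Camera axes: x right, y down, z forward; pixel columns grow to the right and rows downward; lengths in m; the calibration is good to about 2 mm. A picture is of the moment at which its call begins.
- finish_job(): hands the job in; it is judged then, once.
Trained networks look in the newest picture that a camera, given by its name, has taken for a name from the list of things; names that differ only in an ending like _2 or _b are one class to them, and where a whole thing is asked for, a point or a joint stands for the part that bears it (a point fixed in the world has none). Each returns a list of dicts, best first, with "score" (0 to 1); they miss things now and then, are a little off and sometimes report something else, mostly with a low value. They report only what shows in the picture. A call takes as long as a camera call.
- look_for(camera, target): "pixel" ([column, row] in pixels, amid what is visible of it).
- silhouettes(camera, target): "pixels" (384x512 bool, what is visible of it) and "pixel" ([column, row] in pixels, amid what is visible of it).
The state is a dict: "time_s": time; "q": joint angles; "joint_velocities": joint speeds; "tau": joint torques, N m; "position": TCP position; "ee_rot": TCP orientation; "force": force on the tool from outside, world axes, zero at the start; "ft_torque": the same for the moment, N m; "grip_width": finger opening in m; "finger_force": force on a finger pad.
Only numpy, scipy, OpenCV 4.12 (cv2) and the standard library are available. Lean on these libraries where they do the work, as an engineer would, in place of code of your own. Each camera call takes 0.05 s, during which the arm holds its last target. There are 200 camera calls.

TASK

One of the four identical black caps on the levelling plate is not clipped home: it looks like the others but rocks when you press it near an end. With the fingertips, press the caps gently near their ends until you find the one that rocks, then press that cap down in the middle until it is fully home. Do not pry or lift any cap, and leave the ring gauge, the spray bottle and the screwdriver where they are.

Things in the scene. Friction and masses are not known exactly. Their poses are not given: they have to be found in the camera images.
- plate: Fixed levelling plate: dark granite block with white top plate, 260 x 320 mm (its x, y), top face 50 mm above the bench; origin at the centre of its underside, on the bench. Four oblong black caps stand on narrower steel collars at plate (x, y) = cap 1 (-75, -85), 2 (-75, 85), 3 (75, -85), 4 (75, 85) mm. A silver control pod, 28 mm high, juts 28 mm from its -x face.
- cap1_top (a point): Centre of the flat top of black cap 1, 77 mm above the bench at the start. The cap is 44 mm along plate x, 96 mm along plate y, 16 mm thick; z points up out of it. The collars are set to different heights, so height does not tell whether a cap is home.
- rock1 (a joint): Rocking angle of cap 1 about its short middle line (plate x), rad; 0 level, positive lowers the -y end. A good cap cannot rock. The loose one (alike at rest) gives under about 1 N pressed 30 to 40 mm from the middle: that end goes down 4 to 5 mm (0.12 rad) to a stop, and springs back level when let go.
- seat1 (a joint): How far cap 1 has gone down since the start, m; 0 at the start, negative if pulled up. The loose cap has a stiff clip: pressed in the middle it moves at about 10 N, stays where left, and is home after 4 mm, where it stops firmly and no longer rocks. Good caps are home at 0 and do not go down. Pressing an end seats nothing.
- cap2_top (a point): Centre of the flat top of black cap 2, 83 mm above the bench at the start. The cap is 44 mm along plate x, 96 mm along plate y, 16 mm thick; z points up out of it. The collars are set to different heights, so height does not tell whether a cap is home.
- rock2 (a joint): Rocking angle of cap 2 about its short middle line (plate x), rad; 0 level, positive lowers the -y end. A good cap cannot rock. The loose one (alike at rest) gives under about 1 N pressed 30 to 40 mm from the middle: that end goes down 4 to 5 mm (0.12 rad) to a stop, and springs back level when let go.
- seat2 (a joint): How far cap 2 has gone down since the start, m; 0 at the start, negative if pulled up. The loose cap has a stiff clip: pressed in the middle it moves at about 10 N, stays where left, and is home after 4 mm, where it stops firmly and no longer rocks. Good caps are home at 0 and do not go down. Pressing an end seats nothing.
- cap3_top (a point): Centre of the flat top of black cap 3, 86 mm above the bench at the start. The cap is 44 mm along plate x, 96 mm along plate y, 16 mm thick; z points up out of it. The collars are set to different heights, so height does not tell whether a cap is home.
- rock3 (a joint): Rocking angle of cap 3 about its short middle line (plate x), rad; 0 level, positive lowers the -y end. A good cap cannot rock. The loose one (alike at rest) gives under about 1 N pressed 30 to 40 mm from the middle: that end goes down 4 to 5 mm (0.12 rad) to a stop, and springs back level when let go.
- seat3 (a joint): How far cap 3 has gone down since the start, m; 0 at the start, negative if pulled up. The loose cap has a stiff clip: pressed in the middle it moves at about 10 N, stays where left, and is home after 4 mm, where it stops firmly and no longer rocks. Good caps are home at 0 and do not go down. Pressing an end seats nothing.
- cap4_top (a point): Centre of the flat top of black cap 4, 80 mm above the bench at the start. The cap is 44 mm along plate x, 96 mm along plate y, 16 mm thick; z points up out of it. The collars are set to different heights, so height does not tell whether a cap is home.
- rock4 (a joint): Rocking angle of cap 4 about its short middle line (plate x), rad; 0 level, positive lowers the -y end. A good cap cannot rock. The loose one (alike at rest) gives under about 1 N pressed 30 to 40 mm from the middle: that end goes down 4 to 5 mm (0.12 rad) to a stop, and springs back level when let go.
- seat4 (a joint): How far cap 4 has gone down since the start, m; 0 at the start, negative if pulled up. The loose cap has a stiff clip: pressed in the middle it moves at about 10 N, stays where left, and is home after 4 mm, where it stops firmly and no longer rocks. Good caps are home at 0 and do not go down. Pressing an end seats nothing.
- ring_gauge: Loose steel ring, 44 mm across, 18 mm high, lying near the middle of the white plate among the caps; origin at the centre of its underside. To be left alone.
- spray: Loose white spray bottle with a blue label, 50 mm across, 130 mm tall, standing on the bench beyond the plate's +y side; origin at the centre of its underside. To be left alone.
- driver: Loose screwdriver with a yellow handle lying on the bench beyond the plate's -y side, handle towards its own -x; to be left alone.

How it is judged:
By the outcome, as a careful person would: the job done as asked, in the order asked, and still so for the second after the job is handed in, with the robot touching nothing.
It also fails if it takes over 48 s, if anything falls off the work surface, if the arm or the gripper's body presses on something with over 40 N, if the wrist force passes 120 N, or if a joint passes its speed limit or range.

## Working session

There is one attempt and no reset: what is moved stays moved. The work goes in short steps, Python scripts to look and compute and a shell command to move; the robot and the scene stay as the last step left them, time stands still between calls to the robot, and variables do not carry over. Pictures are saved under pics/ and viewed, at most 10 in all, crops included, and the job is handed in when it is done.

```bash
mkdir -p pics
cat > h.py <<'E'
from rig import *
import numpy as np, cv2
def pts(f):
    z=f["range_z"]; v,u=np.indices(z.shape)
    P=np.stack([(u-f["cx"])/f["fx"]*z,(v-f["cy"])/f["fy"]*z,z,np.ones_like(z)],-1)
    return (P@np.linalg.inv(f["extrinsics"]).T)[...,:3]
E
python3 - <<'E'
from h import *
o=get_obs(); print(o["time_s"],o["position"],o["ee_rot"],o["force"],o["grip_width"])
f=grab_frame("top"); g=grab_frame("scene")
cv2.imwrite("pics/a.png",cv2.resize(np.hstack([f["frame"],g["frame"]])[...,::-1],(800,300)))
P=pts(f); z=f["range_z"]
for n in ["cap1_top","plate","ring_gauge","spray","driver"]:
    for s in silhouettes("top",n)[:5]:
        m=s["pixels"]&(z>0); p=P[m]
        zt=np.percentile(p[:,2],80); q=p[abs(p[:,2]-zt)<.004]
        r=cv2.minAreaRect((q[:,:2]*1000).astype(np.float32))
        print(n,round(s["score"],2),s["pixel"],m.sum(),"z",zt.round(4),np.round(r[0],1),np.round(r[1],1),round(r[2],1))
E
```

```text
0.0 [0.20943566 0.45332625 0.23042984] [-1.79881417e+02 -9.25550137e-04  1.55200320e+02] [-0.19902277 -0.13517203  0.45827674] 0.08558437055050079
cap1_top 0.63 [304.8, 228.1] 817 z 0.0781 [ 494.7 -101.3] [42.2 95.7] 17.4
cap1_top 0.24 [215.1, 180.0] 816 z 0.081 [588.2 105.3] [43.6 94.6] 16.6
plate 0.83 [259.1, 210.8] 15742 z 0.0749 [542.    2.2] [194.  265.8] 17.1
ring_gauge 0.55 [258.6, 193.1] 252 z 0.0681 [564.   12.3] [41.5 40.6] 1.5
ring_gauge 0.22 [165.6, 265.5] 518 z 0.1229 [404.4 216.9] [20.9 21. ] 2.9
spray 0.92 [163.7, 264.6] 477 z 0.1259 [404.5 217.6] [20.7 23.2] 1.7
driver 0.92 [382.4, 215.5] 591 z 0.0245 [ 528.3 -285.7] [98.2 23.2] 15.6
```

View pics/a.png

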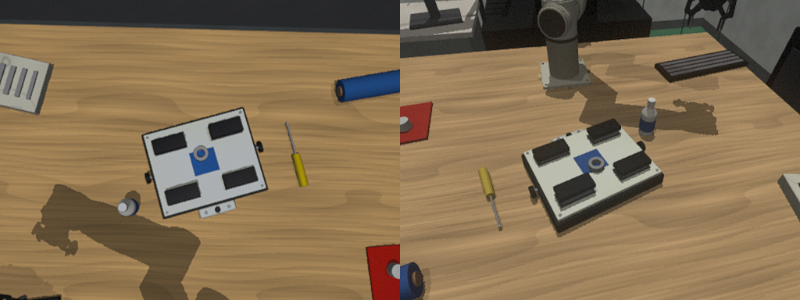

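Run:
```python
from h import *
f=grab_frame("top"); P=pts(f)
dark=(f["frame"].max(-1)<90)&(P[...,2]>.07)&(P[...,2]<.095)&(P[...,0]>.35)
n,l,st,c=cv2.connectedComponentsWithStats(dark.astype(np.uint8))
for i in range(1,n):
    if st[i,4]>300:
        q=P[l==i]; r=cv2.minAreaRect((q[:,:2]*1000).astype(np.float32)); print(st[i,4],c[i],np.median(q[:,2]).round(4),np.round(r[0],1),np.round(r[1],1),r[2])
```

```text
844 [288.53909953 163.27251185] 0.0853 [638.6 -56.5] [45.2 94.8] 16.928075790405273
839 [215.95470799 183.56615018] 0.079 [588.5 105.1] [44.9 95.5] 16.67296600341797
815 [306.87361963 227.3006135 ] 0.0765 [ 495.7 -100.4] [42.9 94.6] 16.952865600585938
850 [233.26       247.81294118] 0.0821 [445.8  61.2] [43.1 95.9] 16.99336814880371
```

The picture shows the plate tilted about 17° with four caps. In half-scale top pixels they are at about (169,143), (226,127), (182,191) and (240,177). The ring is at (201,153), the spray at (128,207) and the driver at (297,160). Depth gives these cap centres: 1 (496,-100), 2 (446,61), 3 (639,-56), 4 (588,105).

```bash
python3 -m handwheel '[{"tx":0.0824,"ty":-0.131},{"tx":0.0824,"ty":-0.131},{"tx":0.0824,"ty":-0.131},{"tx":0.0824,"ty":-0.131},{"tx":0.0824,"ty":-0.131}]' 1; python3 -m handwheel '[{"tx":0.0824,"ty":-0.131},{"tx":0.0824,"ty":-0.131},{"tx":0.0824,"ty":-0.131},{"tx":0.0824,"ty":-0.131},{"tx":0.0824,"ty":-0.131}]'; python3 -m handwheel '[{"tx":0.0824,"ty":-0.131},{},{}]'
```

```text
invalid input
invalid input
invalid input
```

```bash
python3 -m handwheel '[{"tx":0.0824,"ty":-0.131,"tz":0,"rx":0,"ry":0,"rz":0},{"tx":0.0824,"ty":-0.131,"tz":0,"rx":0,"ry":0,"rz":0},{"tx":0.0824,"ty":-0.131,"tz":0,"rx":0,"ry":0,"rz":0},{"tx":0.0824,"ty":-0.131,"tz":0,"rx":0,"ry":0,"rz":0},{"tx":0.0824,"ty":-0.131,"tz":0,"rx":0,"ry":0,"rz":0}]' 1
```

```text
time_s: 0.82
position: [0.3132, 0.2887, 0.2314]
ee_rot: [180.0, 0.0, 155.3]
force: [0.9, -0.1, 0.5]
grip_width: 0.0255
finger_force: 0.0
```

```bash
python3 -m handwheel '[{"tx":0.0824,"ty":-0.131,"tz":0,"rx":0,"ry":0,"rz":0},{"tx":0.0824,"ty":-0.131,"tz":0,"rx":0,"ry":0,"rz":0},{"tx":0.0824,"ty":-0.131,"tz":0,"rx":0,"ry":0,"rz":0},{"tx":0.0824,"ty":-0.131,"tz":0,"rx":0,"ry":0,"rz":0},{"tx":0.0824,"ty":-0.131,"tz":0,"rx":0,"ry":0,"rz":0}]' 1;
python3 -m handwheel '[{"tx":0.0824,"ty":-0.131,"tz":0,"rx":0,"ry":0,"rz":0},{"tx":0,"ty":0,"tz":-0.16,"rx":0,"ry":0,"rz":0},{"tx":0,"ty":0,"tz":-0.16,"rx":0,"ry":0,"rz":0},{"tx":0,"ty":0,"tz":-0.16,"rx":0,"ry":0,"rz":0},{"tx":0,"ty":0,"tz":0,"rx":0,"ry":0,"rz":0}]' 1
```

```text
time_s: 1.23
position: [0.4164, 0.1246, 0.2316]
ee_rot: [180.0, 0.0, 155.2]
force: [1.0, 1.4, -0.2]
grip_width: 0.0
finger_force: 0.0
time_s: 1.65
position: [0.4301, 0.0918, 0.1046]
ee_rot: [-179.5, -0.7, 155.1]
force: [-2.1, -0.2, -0.0]
grip_width: -0.0004
finger_force: 0.0
```

```bash
python3 -m handwheel '[{"tx":0,"ty":0,"tz":0,"rx":0,"ry":0,"rz":0},{"tx":0,"ty":0,"tz":0,"rx":0,"ry":0,"rz":0},{"tx":0,"ty":0,"tz":0,"rx":0,"ry":0,"rz":0}]'
```

```text
time_s: 1.9
position: [0.4387, 0.0944, 0.1141]
ee_rot: [179.8, 0.2, 155.2]
force: [-0.1, 0.2, -0.1]
grip_width: -0.0
finger_force: 0.0
```

```bash
python3 -m handwheel '[{"tx":0,"ty":0,"tz":-0.05,"rx":0,"ry":0,"rz":0},{"tx":0,"ty":0,"tz":-0.04,"rx":0,"ry":0,"rz":0},{"tx":0,"ty":0,"tz":0,"rx":0,"ry":0,"rz":0},{"tx":0,"ty":0,"tz":0,"rx":0,"ry":0,"rz":0},{"tx":0,"ty":0,"tz":0,"rx":0,"ry":0,"rz":0}]'; python3 -m handwheel '[{"tx":0,"ty":0,"tz":-0.008,"rx":0,"ry":0,"rz":0},{"tx":0,"ty":0,"tz":0,"rx":0,"ry":0,"rz":0},{"tx":0,"ty":0,"tz":0,"rx":0,"ry":0,"rz":0}]'
```

```text
time_s: 2.32
position: [0.4377, 0.0941, 0.0906]
ee_rot: [179.9, 0.2, 155.2]
force: [-0.0, -0.0, 0.0]
grip_width: 0.0001
finger_force: 0.0
time_s: 2.57
position: [0.4366, 0.0937, 0.0872]
ee_rot: [180.0, 0.0, 155.2]
force: [0.6, -0.6, -0.3]
grip_width: 0.0002
finger_force: 0.0
```

```bash
python3 -m handwheel '[{"tx":0,"ty":0,"tz":-0.006,"rx":0,"ry":0,"rz":0},{"tx":0,"ty":0,"tz":0,"rx":0,"ry":0,"rz":0},{"tx":0,"ty":0,"tz":0,"rx":0,"ry":0,"rz":0}]'
```

```text
time_s: 2.82
position: [0.4362, 0.0936, 0.0852]
ee_rot: [-180.0, -0.0, 155.2]
force: [0.1, -0.1, -0.4]
grip_width: 0.0
finger_force: 0.0
```

```bash
python3 -m handwheel '[{"tx":0,"ty":0,"tz":-0.006,"rx":0,"ry":0,"rz":0},{"tx":0,"ty":0,"tz":0,"rx":0,"ry":0,"rz":0},{"tx":0,"ty":0,"tz":0,"rx":0,"ry":0,"rz":0}]';python3 -m handwheel '[{"tx":0,"ty":0,"tz":-0.006,"rx":0,"ry":0,"rz":0},{"tx":0,"ty":0,"tz":0,"rx":0,"ry":0,"rz":0},{"tx":0,"ty":0,"tz":0,"rx":0,"ry":0,"rz":0}]'
```

```text
time_s: 3.07
position: [0.4362, 0.0936, 0.0836]
ee_rot: [-180.0, -0.0, 155.2]
force: [-0.7, -0.2, -0.4]
grip_width: -0.0001
finger_force: 0.0
time_s: 3.32
position: [0.4365, 0.0937, 0.083]
ee_rot: [180.0, 0.0, 155.2]
force: [-1.6, -0.5, 6.5]
grip_width: -0.0
finger_force: 2.8
```

```bash
python3 -m handwheel '[{"tx":0,"ty":0,"tz":0.12,"rx":0,"ry":0,"rz":0},{"tx":0.162,"ty":-0.02,"tz":0,"rx":0,"ry":0,"rz":0},{"tx":0.162,"ty":-0.02,"tz":0,"rx":0,"ry":0,"rz":0},{"tx":0.162,"ty":-0.02,"tz":0,"rx":0,"ry":0,"rz":0},{"tx":0.162,"ty":-0.02,"tz":0,"rx":0,"ry":0,"rz":0}]'; python3 -m handwheel '[{"tx":0,"ty":0,"tz":0,"rx":0,"ry":0,"rz":0},{"tx":0,"ty":0,"tz":0,"rx":0,"ry":0,"rz":0},{"tx":0,"ty":0,"tz":-0.05,"rx":0,"ry":0,"rz":0},{"tx":0,"ty":0,"tz":-0.05,"rx":0,"ry":0,"rz":0},{"tx":0,"ty":0,"tz":0,"rx":0,"ry":0,"rz":0}]'; python3 -m handwheel '[{"tx":0,"ty":0,"tz":0,"rx":0,"ry":0,"rz":0},{"tx":0,"ty":0,"tz":0,"rx":0,"ry":0,"rz":0},{"tx":0,"ty":0,"tz":0,"rx":0,"ry":0,"rz":0}]'
```

```text
time_s: 3.73
position: [0.6001, 0.0734, 0.1128]
ee_rot: [180.0, 0.1, 155.2]
force: [0.7, 1.1, 0.3]
grip_width: -0.0001
finger_force: 0.0
time_s: 4.15
position: [0.5949, 0.0736, 0.0848]
ee_rot: [-179.8, -0.3, 155.2]
force: [-0.1, 1.0, -0.6]
grip_width: -0.0002
finger_force: 0.0
time_s: 4.4
position: [0.5985, 0.0739, 0.0886]
ee_rot: [179.9, 0.1, 155.2]
force: [0.8, -0.1, 0.0]
grip_width: 0.0
finger_force: 0.0
```

```bash
python3 -m handwheel '[{"tx":0,"ty":0,"tz":-0.01,"rx":0,"ry":0,"rz":0},{"tx":0,"ty":0,"tz":-0.01,"rx":0,"ry":0,"rz":0},{"tx":0,"ty":0,"tz":0,"rx":0,"ry":0,"rz":0},{"tx":0,"ty":0,"tz":0,"rx":0,"ry":0,"rz":0}]'; python3 -m handwheel '[{"tx":0,"ty":0,"tz":-0.006,"rx":0,"ry":0,"rz":0},{"tx":0,"ty":0,"tz":0,"rx":0,"ry":0,"rz":0},{"tx":0,"ty":0,"tz":0,"rx":0,"ry":0,"rz":0}]';python3 -m handwheel '[{"tx":0,"ty":0,"tz":-0.006,"rx":0,"ry":0,"rz":0},{"tx":0,"ty":0,"tz":0,"rx":0,"ry":0,"rz":0},{"tx":0,"ty":0,"tz":0,"rx":0,"ry":0,"rz":0}]'
```

```text
time_s: 4.73
position: [0.5981, 0.0736, 0.0822]
ee_rot: [-180.0, -0.0, 155.2]
force: [0.3, -0.3, -0.5]
grip_width: -0.0001
finger_force: 0.0
time_s: 4.98
position: [0.5982, 0.0736, 0.0806]
ee_rot: [-180.0, -0.0, 155.2]
force: [-0.1, 0.7, 1.3]
grip_width: -0.0001
finger_force: 0.0
time_s: 5.23
position: [0.5984, 0.0736, 0.0793]
ee_rot: [180.0, 0.0, 155.2]
force: [-0.3, -0.5, 1.0]
grip_width: 0.0002
finger_force: 0.1
```

Only 1 N so far; go on.

```bash
python3 -m handwheel '[{"tx":0,"ty":0,"tz":-0.006,"rx":0,"ry":0,"rz":0},{"tx":0,"ty":0,"tz":0,"rx":0,"ry":0,"rz":0},{"tx":0,"ty":0,"tz":0,"rx":0,"ry":0,"rz":0}]'; python3 -m handwheel '[{"tx":0,"ty":0,"tz":-0.006,"rx":0,"ry":0,"rz":0},{"tx":0,"ty":0,"tz":0,"rx":0,"ry":0,"rz":0},{"tx":0,"ty":0,"tz":0,"rx":0,"ry":0,"rz":0}]'
```

```text
time_s: 5.48
position: [0.5985, 0.0736, 0.0779]
ee_rot: [180.0, 0.0, 155.2]
force: [0.7, -0.3, 0.7]
grip_width: -0.0001
finger_force: 0.4
time_s: 5.73
position: [0.5986, 0.0734, 0.0767]
ee_rot: [180.0, 0.1, 155.2]
force: [0.7, -1.1, 2.3]
grip_width: 0.0002
finger_force: 1.4
```

Cap 4 gives more than 3 mm at 1–2 N, so it is the loose one. Next I lift, go to its middle and press.

```bash
python3 -m handwheel '[{"tx":0,"ty":0,"tz":0.06,"rx":0,"ry":0,"rz":0},{"tx":0,"ty":0,"tz":0,"rx":0,"ry":0,"rz":0},{"tx":-0.0206,"ty":0.063,"tz":0,"rx":0,"ry":0,"rz":0},{"tx":-0.0206,"ty":0.063,"tz":0,"rx":0,"ry":0,"rz":0},{"tx":0,"ty":0,"tz":0,"rx":0,"ry":0,"rz":0}]'; python3 -m handwheel '[{"tx":0,"ty":0,"tz":-0.02,"rx":0,"ry":0,"rz":0},{"tx":0,"ty":0,"tz":-0.012,"rx":0,"ry":0,"rz":0},{"tx":0,"ty":0,"tz":0,"rx":0,"ry":0,"rz":0},{"tx":0,"ty":0,"tz":0,"rx":0,"ry":0,"rz":0},{"tx":0,"ty":0,"tz":0,"rx":0,"ry":0,"rz":0}]'; python3 -m handwheel '[{"tx":0,"ty":0,"tz":-0.008,"rx":0,"ry":0,"rz":0},{"tx":0,"ty":0,"tz":-0.004,"rx":0,"ry":0,"rz":0},{"tx":0,"ty":0,"tz":0,"rx":0,"ry":0,"rz":0},{"tx":0,"ty":0,"tz":0,"rx":0,"ry":0,"rz":0},{"tx":0,"ty":0,"tz":0,"rx":0,"ry":0,"rz":0}]'
```

```text
time_s: 6.15
position: [0.5869, 0.1076, 0.0907]
ee_rot: [179.9, -0.1, 155.4]
force: [0.1, 0.3, -0.3]
grip_width: 0.0002
finger_force: 0.0
time_s: 6.57
position: [0.5881, 0.1046, 0.083]
ee_rot: [-180.0, -0.0, 155.2]
force: [1.1, 0.3, -0.4]
grip_width: -0.0001
finger_force: 0.0
time_s: 6.98
position: [0.588, 0.1051, 0.0803]
ee_rot: [180.0, -0.0, 155.2]
force: [-0.4, 0.3, -0.3]
grip_width: -0.0001
finger_force: 0.0
```

```bash
python3 -m handwheel '[{"tx":0,"ty":0,"tz":-0.006,"rx":0,"ry":0,"rz":0},{"tx":0,"ty":0,"tz":0,"rx":0,"ry":0,"rz":0},{"tx":0,"ty":0,"tz":-0.006,"rx":0,"ry":0,"rz":0},{"tx":0,"ty":0,"tz":0,"rx":0,"ry":0,"rz":0},{"tx":0,"ty":0,"tz":0,"rx":0,"ry":0,"rz":0}]'; python3 -m handwheel '[{"tx":0,"ty":0,"tz":-0.006,"rx":0,"ry":0,"rz":0},{"tx":0,"ty":0,"tz":0,"rx":0,"ry":0,"rz":0},{"tx":0,"ty":0,"tz":-0.006,"rx":0,"ry":0,"rz":0},{"tx":0,"ty":0,"tz":0,"rx":0,"ry":0,"rz":0},{"tx":0,"ty":0,"tz":0,"rx":0,"ry":0,"rz":0}]'
```

```text
time_s: 7.4
position: [0.5882, 0.1051, 0.0786]
ee_rot: [180.0, 0.1, 155.2]
force: [-1.3, -1.0, 8.1]
grip_width: 0.0
finger_force: 3.4
time_s: 7.82
position: [0.5882, 0.1052, 0.0761]
ee_rot: [180.0, 0.1, 155.2]
force: [-3.5, -0.5, 8.7]
grip_width: -0.0001
finger_force: 4.6
```

```bash
python3 -m handwheel '[{"tx":0,"ty":0,"tz":-0.006,"rx":0,"ry":0,"rz":0},{"tx":0,"ty":0,"tz":0,"rx":0,"ry":0,"rz":0},{"tx":0,"ty":0,"tz":-0.004,"rx":0,"ry":0,"rz":0},{"tx":0,"ty":0,"tz":0,"rx":0,"ry":0,"rz":0},{"tx":0,"ty":0,"tz":0,"rx":0,"ry":0,"rz":0}]'
```

```text
time_s: 8.23
position: [0.5883, 0.1053, 0.076]
ee_rot: [179.9, 0.1, 155.2]
force: [-7.7, -0.4, 21.2]
grip_width: -0.0001
finger_force: 10.4
```

It stops firmly 4 mm down at 21 N. I'll lift and check that its end no longer rocks.

```bash
python3 -m handwheel '[{"tx":0,"ty":0,"tz":0.03,"rx":0,"ry":0,"rz":0},{"tx":0,"ty":0,"tz":0.05,"rx":0,"ry":0,"rz":0},{"tx":0.0206,"ty":-0.063,"tz":0,"rx":0,"ry":0,"rz":0},{"tx":0.0206,"ty":-0.063,"tz":0,"rx":0,"ry":0,"rz":0},{"tx":0,"ty":0,"tz":0,"rx":0,"ry":0,"rz":0}]'; python3 -m handwheel '[{"tx":0,"ty":0,"tz":0,"rx":0,"ry":0,"rz":0},{"tx":0,"ty":0,"tz":-0.028,"rx":0,"ry":0,"rz":0},{"tx":0,"ty":0,"tz":-0.02,"rx":0,"ry":0,"rz":0},{"tx":0,"ty":0,"tz":0,"rx":0,"ry":0,"rz":0},{"tx":0,"ty":0,"tz":0,"rx":0,"ry":0,"rz":0}]'
```

```text
time_s: 8.65
position: [0.5993, 0.0715, 0.0921]
ee_rot: [-180.0, 0.1, 155.1]
force: [0.6, 0.8, 0.1]
grip_width: 0.0002
finger_force: 0.0
time_s: 9.07
position: [0.5974, 0.0742, 0.0787]
ee_rot: [-179.9, -0.1, 155.3]
force: [0.3, 1.0, 0.3]
grip_width: 0.0001
finger_force: 0.0
```

```bash
python3 -m handwheel '[{"tx":0,"ty":0,"tz":-0.012,"rx":0,"ry":0,"rz":0},{"tx":0,"ty":0,"tz":-0.01,"rx":0,"ry":0,"rz":0},{"tx":0,"ty":0,"tz":0,"rx":0,"ry":0,"rz":0},{"tx":0,"ty":0,"tz":0,"rx":0,"ry":0,"rz":0}]'; python3 -m handwheel '[{"tx":0,"ty":0,"tz":-0.006,"rx":0,"ry":0,"rz":0},{"tx":0,"ty":0,"tz":-0.004,"rx":0,"ry":0,"rz":0},{"tx":0,"ty":0,"tz":0,"rx":0,"ry":0,"rz":0},{"tx":0,"ty":0,"tz":0,"rx":0,"ry":0,"rz":0}]'
```

```text
time_s: 9.4
position: [0.5987, 0.0741, 0.076]
ee_rot: [179.9, 0.1, 155.2]
force: [-2.3, 0.7, 7.8]
grip_width: 0.0
finger_force: 4.0
time_s: 9.73
position: [0.599, 0.0741, 0.0759]
ee_rot: [179.9, 0.2, 155.2]
force: [-6.4, 0.6, 19.7]
grip_width: -0.0003
finger_force: 9.5
```

The end is firm at 76 mm and no longer rocks. I'll lift clear, take a last look and hand in.

```bash
python3 -m handwheel '[{"tx":0,"ty":0,"tz":0.04,"rx":0,"ry":0,"rz":0},{"tx":0,"ty":0,"tz":0.12,"rx":0,"ry":0,"rz":0},{"tx":0,"ty":0,"tz":0.16,"rx":0,"ry":0,"rz":0},{"tx":0,"ty":0,"tz":0.1,"rx":0,"ry":0,"rz":0},{"tx":0,"ty":0,"tz":0,"rx":0,"ry":0,"rz":0}]'; python3 -m handwheel '[{"tx":0,"ty":0,"tz":0,"rx":0,"ry":0,"rz":0},{"tx":0,"ty":0,"tz":0,"rx":0,"ry":0,"rz":0},{"tx":0,"ty":0,"tz":0,"rx":0,"ry":0,"rz":0}]'; python3 -c "
from h import *
finish_job(); print('done')"
```

```text
time_s: 10.15
position: [0.6023, 0.0742, 0.1841]
ee_rot: [179.6, 0.6, 155.2]
force: [0.1, -0.4, 1.9]
grip_width: -0.0002
finger_force: 0.0
time_s: 10.4
position: [0.5972, 0.0736, 0.175]
ee_rot: [-179.9, -0.2, 155.2]
force: [-0.6, -0.1, -0.8]
grip_width: -0.0002
finger_force: 0.0
the job is handed in; nothing more can be done
done
```

Cap 4 was the loose one: I pressed it 4 mm down to a firm stop, its end no longer rocks, and I handed the job in at 10.4 s without going near the ring gauge, spray bottle or screwdriver (no final picture taken; caps 1 and 3 were not tested, since cap 4 was already found).

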